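Slide a tray of sauce jars up onto the bench scale

ROBOT

A 6-joint arm with a two-finger parallel gripper is mounted at the origin on the work surface. World frame = base frame: x ahead of the robot, y to its left, z up, the work surface at z = 0. Lengths are in m, angles in rad, forces in N, time in s.
With the tool pointing down it reaches from about 0.35 to 0.85 m from the base axis. Payload 8.1 kg.
Tool frame: the origin (TCP) lies at the very end of the fingers, on their centre line; the grasp point (between the pads) lies 19 mm behind it; z points along the fingers, y is the line along which they close (so a half turn about z gives the same grasp; the last joint's range is limited). The gripper opens to 93 mm and grips with 3 to 60 N. Pads are 15 mm wide; open, the fingers measure 128 mm over their backs; the gripper's body (75 mm by 188 mm) begins 65 mm behind the grasp point.
Start: joints at [1.189, 0.13, 1.488, -0, 1.523, -0.085], TCP at [0.175, 0.574, 0.182] pointing down, gripper open.
Joint ranges: [-2.96, 2.96], [-0.89, 2.26], [0.02, 2.5], [-1.34, 4.48], [0, 2.73], [-2.66, 2.66]. Speed limits (rad/s): [2.39, 2.39, 2.79, 3.14, 3.14, 3.14].

INTERFACE

Orientations are given as a rotation vector (axis times angle).
In Python, from plant import monitor, eyes, ticket gives the robot as it stands.
- The arm moves only by the tool arm_command, never from a script. Its argument "deltas" is a list that holds one entry, the list of rows, each a list of 6 numbers: the shift along the world's x, y, z in cm, then the turn, a rotation vector about the world's x, y, z in degrees. In form: [[[tx, ty, tz, rx, ry, rz], ...]]. A call has 1 to 12 rows; each row shifts and turns the commanded pose from where the row before left it; what a row does not reach is not made up. A row lasts 1/12 s, in which the tool goes at most 41.7 mm and 7.16 degrees, less where a joint would pass 70% of its speed; a pose out of reach is approached as far as the arm can. A call is refused whole if a number of a shift passes 4.17 or a number of a turn 7.16, either way. A call with a gripper value outside its range is refused whole. "gripper" is the opening, from -1 (shut) to 1 (fully open), set as the call begins (left out, the last holds). The fingers move at their own pace and stop on an object; "squeeze" is the grip in N (left out, the last holds). Time passes only in rows, so rows that do not move let the fingers close. It gives the time, the measured TCP pose, the force, the opening and the grip force at its end, in the units of the state.
- monitor.read_state(): the state, without advancing time (a new reading comes with each control period).
- eyes.read_camera(name): name is "scene" or "side" or "wrist"; returns the picture (480x640x3 uint8, blue, green, red); there is no depth.
- eyes.camera_model(name): a dict with "fx", "fy", "cx", "cy" (pixels), "rvec" (rotation vector, rad) and "tvec" (3), from world to camera coordinates, as OpenCV has them. Camera axes: x right, y down, z forward; pixel columns grow to the right and rows downward; lengths in m; the calibration is good to about 2 mm. A picture is of the moment at which its call begins: read the wrist's pose just before it. camera_model takes no time and is no camera call; for the wrist camera it gives the pose at the moment of the call.
- ticket.close_job(): hands the job in; it is judged then, once.
The state is a dict: "t": time; "q": joint angles; "dq": joint speeds; "joint_torque": joint torques, N m; "tool_pos": TCP position; "orientation": TCP orientation; "force": force on the tool from outside, world axes, zero at the start; "wrist_torque": the same for the moment, N m; "opening": finger opening in m; "gripper_force": force on a finger pad.
Only numpy, scipy, OpenCV 4.12 (cv2) and the standard library are available. Lean on these libraries where they do the work, as an engineer would, in place of code of your own. Each camera call takes 0.05 s, during which the arm holds its last target. There are 200 camera calls.

TASK

Slide the loaded jar tray from the cutting board across the step onto the scale's platter, keeping it resting on one surface or the other rather than carrying it, with both jars standing upright on it, and draw it along until you feel it come up against the platter's far rim. Leave it standing flat, square and about centred along the rim, wholly on the platter, and let go. Go gently, because the scale must not be knocked, dropped on or pressed hard, and leave everything else where it is.

Things in the scene. Friction and masses are not known exactly. Their poses are not given: they have to be found in the camera images.
- tray: low blue metal tray carrying two jars, 140 mm (its x) by 210 mm (its y), walls 14 mm high, flat underside; origin at the centre of the underside, z up. A round steel bar handle stands across each y end; held by one bar alone the tray swings down about it. 0.35 kg, with the jars 0.65 to 0.85 kg. It starts flat on the cutting board, its -y end towards the scale; friction differs from run to run
- bar_a (a point): middle of the handle bar at the tray's -y end, the end towards the scale: a 10 mm round bar, 90 mm long along the tray's x, its axis 55 mm above the tray's underside and 13 mm in from the tray's end
- bar_b (a point): middle of the handle bar at the tray's +y end, away from the scale, same form as bar_a (55 mm above the underside, 13 mm in from the end)
- jar_1: red sauce jar with white lid on the tray, 54 mm wide, 75 mm high, about 0.2 kg, standing free; origin at the centre of its base, z up
- jar_2: second red sauce jar on the tray, beside the first across the tray, same size and weight; origin at the centre of its base, z up
- board: white plastic cutting board, 325 mm (its x) by 265 mm (its y), laid over a steel pan; fixed. Origin on the table under its centre; its flat top is 87 mm above the origin
- scale: grey bench scale, fixed, keys on the robot's side, the board on its +y side. Origin under its centre. Its flat steel platter, 220 mm (x) by 280 mm (y), has its top 92 mm above this origin and 4 to 9 mm above the board; 2 to 22 mm of gap between them. The platter is a loose pan: along y its middle lies up to 6 mm either way off the origin, which is not measured. It sinks about 1 mm per 6 N
- rim (a point): where the middle of the rim's inner face lies when the pan is central, at the level of the platter's top, 136 mm to -y of the scale's middle; axes as the scale's (+y to the board). The real rim, an upturned edge with black edging, 220 mm long, 4 mm thick, 14 mm high, is stiff and lies up to 6 mm nearer or farther along y. A tray touching it squarely has its centre 105 mm from it
- bottle_1: a bystander: tall red sauce bottle, 68 mm wide, 208 mm high, white cap, standing on the table; origin at the centre of its base
- bottle_2: a bystander: a second, darker red sauce bottle, 68 mm wide, 208 mm high, standing on the table; origin at the centre of its base
- jar_3: a bystander: red sauce jar with white lid, 54 mm wide, 75 mm high, standing on the table away from the tray; origin at the centre of its base
- cap: a bystander: loose white jar lid, 54 mm wide, 10 mm thick, lying on the robot's side of the cutting board; origin at the centre of its underside
- spoon: a bystander: spoon with a red handle, 170 mm long, lying on the robot's side of the cutting board; origin under its middle
- knife: a bystander: paring knife with a black handle, 195 mm long, lying on the table left of the board; origin where the blade meets the handle
- thermometer: a bystander: yellow pocket thermometer, 55 x 75 x 30 mm, lying on the table left of the board; origin at the centre of its underside
There are look-alikes about, which are no part of the job. What is shaped like the jar_2 but green or purple is not meant.

How it is judged:
On the way, in this order (a step that is already met when the one before it is completed fails the run):
1. the tray bridges the step: it rests on the platter and still on the board (contact force between tray and scale above 0.4 N and contact force between tray and board above 0.2 N), for 0.05 s.
2. the tray is off the board and its end presses lightly (more than 1.5 N) against the rim (contact force between tray and platter_c1 above 1.5 N and contact force between tray and board below 0.1 N), for 0.1 s.
At the end, for the whole second after the job is handed in: The tray stands at rest wholly on the platter, clear of the board, flat (within 0.03 rad), its -y end within about 6 mm of the rim's inner face, within 30 mm of the rim's middle, square to it within 0.09 rad; both jars stand upright on the tray's floor (contact force between tray and board below 0.1 N and contact force between tray and scale above 4 N and y of platter_c1 in the frame of tray between -0.113 and -0.1 m and not (x of tray in the frame of rim above 0.03 m or x of tray in the frame of rim below -0.03 m) and angle between the y axis of tray and the y axis of rim, either way round below 0.09 rad and angle between tray's own z axis and vertical below 0.03 rad and linear speed of each of tray, jar_1, jar_2 below 0.01 m/s and angle between each of jar_1, jar_2's own z axis and vertical below 0.08 rad and z of each of jar_1, jar_2 in the frame of tray below 0.01 m and not (x of jar_1 in the frame of tray above 0.07 m or x of jar_1 in the frame of tray below -0.07 m) and not (y of jar_1 in the frame of tray above 0.07 m or y of jar_1 in the frame of tray below -0.07 m) and not (x of jar_2 in the frame of tray above 0.07 m or x of jar_2 in the frame of tray below -0.07 m) and not (y of jar_2 in the frame of tray above 0.07 m or y of jar_2 in the frame of tray below -0.07 m)); the robot touches nothing.
It fails at once if the scale (platter and rim included) is loaded or knocked with more than 25 N (contact force between scale and anything else above 25 N).
It fails at once if the tray is tilted more than 0.21 rad (12 degrees) (angle between tray's own z axis and vertical above 0.21 rad).
It fails at once if a jar leans more than 0.3 rad (angle between any of jar_1, jar_2's own z axis and vertical above 0.3 rad).
It fails at once if the tray is carried: both its ends more than 12 mm above the platter's level (z of each of bar_a, bar_b in the frame of scale above 0.159 m).
It fails at once if a bystander is moved more than 20 mm (distance of any of bottle_1, bottle_2, jar_3, cap, spoon, knife, thermometer from where it was at the start of the episode above 0.02 m).
It also fails if it takes over 72 s, if anything falls off the work surface, if the arm or the gripper's body presses on something with over 40 N, if the wrist force passes 120 N, or if a joint passes its speed limit or range.

## Working session

There is one attempt and no reset: what is moved stays moved. The work goes in short steps, Python scripts to look and compute and a tool call to move; the robot and the scene stay as the last step left them, time stands still between calls to the robot, and variables do not carry over. Pictures are saved under pics/ and viewed, at most 10 in all, crops included, and the job is handed in when it is done.

Besides the shell and the picture viewer there is one more tool, called after "Emit:" as name(argument=value, ...), one argument or row to a line, values as JSON. arm_command: Moves the arm, as the interface text tells. Its arguments: {"type":"object","properties":{"deltas":{"type":"array"},"gripper":{"type":"number"},"squeeze":{"type":"number"}},"required":["deltas"]}

```bash
mkdir -p pics; cat > h.py <<'E'
import numpy as np, cv2
from plant import monitor, eyes, ticket
def cam(n):
    m=eyes.camera_model(n); K=np.array([[m['fx'],0,m['cx']],[0,m['fy'],m['cy']],[0,0,1.]])
    R=cv2.Rodrigues(np.array(m['rvec'],float))[0]; t=np.array(m['tvec'],float).reshape(3)
    return K,R,t
def ray(c,p):
    K,R,t=c; return -R.T@t, R.T@np.linalg.inv(K)@np.array([p[0],p[1],1.])
def atz(c,p,z):
    o,d=ray(c,p); return o+d*(z-o[2])/d[2]
def tri(obs):
    A=np.zeros((3,3));b=np.zeros(3)
    for c,p in obs:
        o,d=ray(c,p); d=d/np.linalg.norm(d); P=np.eye(3)-np.outer(d,d); A+=P;b+=P@o
    x=np.linalg.solve(A,b)
    return x,[np.linalg.norm((np.eye(3)-np.outer(d/np.linalg.norm(d),d/np.linalg.norm(d)))@(x-o)) for o,d in [ray(c,p) for c,p in obs]]
def proj(c,X):
    K,R,t=c; y=K@(R@np.array(X)+t); return y[:2]/y[2]
E
python3 - <<'E'
from h import *
print(monitor.read_state())
for n in("scene","side","wrist"):
    cv2.imwrite(f"pics/{n}0.png",eyes.read_camera(n)); c=cam(n); print(n,c[0][0,0],-c[1].T@c[2],c[1][2])
E
```

```text
{'t': 0.0, 'q': array([ 1.18860545e+00,  1.31199549e-01,  1.48926038e+00, -4.28524843e-05,
        1.52300981e+00, -8.53724598e-02]), 'dq': array([ 0.00141453,  0.0006938 ,  0.00040402, -0.00033121,  0.00107514,
       -0.00237898]), 'joint_torque': array([ 8.32950154e-04, -5.59853053e+01, -4.91756701e+01,  7.68133882e-02,
        3.58642673e-02, -1.49918142e-04]), 'tool_pos': array([0.17522721, 0.57317176, 0.18077498]), 'orientation': array([-4.64470075e-01, -3.10666915e+00,  2.88351689e-03]), 'force': array([ 0.56057144, -0.08609231, -0.36804197]), 'wrist_torque': array([-0.00964086,  0.01468036, -0.03268245]), 'gripper_force': 0.0, 'opening': 0.09309091242111044}
scene 551.9835977205631 [ 1.56511185 -0.48408506  1.17319262] [-0.62847732  0.30999982 -0.71338374]
side 621.6189682384095 [0.2101568  1.07573034 1.13603106] [ 0.25696108 -0.70498536 -0.66103452]
wrist 366.1183425871269 [0.0963681  0.59763943 0.38427594] [ 0.27993279 -0.08537224 -0.95621609]
```

View pics/scene0.png

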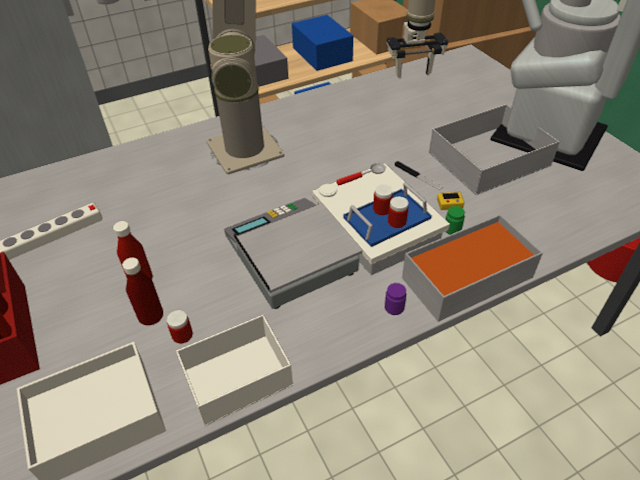

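View pics/side0.png

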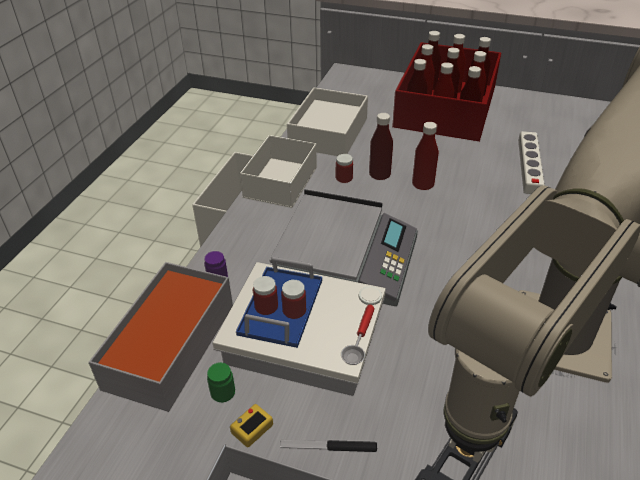

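The scene view shows the tray at about (388,215) on the white board, the scale at (290,250) and the two red jars at (383,198) and (398,211). Look-alikes:
- Green jar at (455,219), purple jar at (396,299) and lone jar_3 at (179,326).
- The two bars themselves: near the scale at scene (360,218) is bar_a, and the far one at (415,188) is bar_b.

In the side view bar_a is at about (293,265) and bar_b at (267,322). I'll crop closer.

```bash
python3 - <<'E'
import cv2
a=cv2.imread("pics/scene0.png")[160:310,220:460]
b=cv2.imread("pics/side0.png")[180:390,210:430]
cv2.imwrite("pics/sc1.png",cv2.resize(a,(800,500),interpolation=cv2.INTER_CUBIC))
cv2.imwrite("pics/si1.png",cv2.resize(b,(628,600),interpolation=cv2.INTER_CUBIC))
E
```

```text
(no output)
```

View pics/sc1.png

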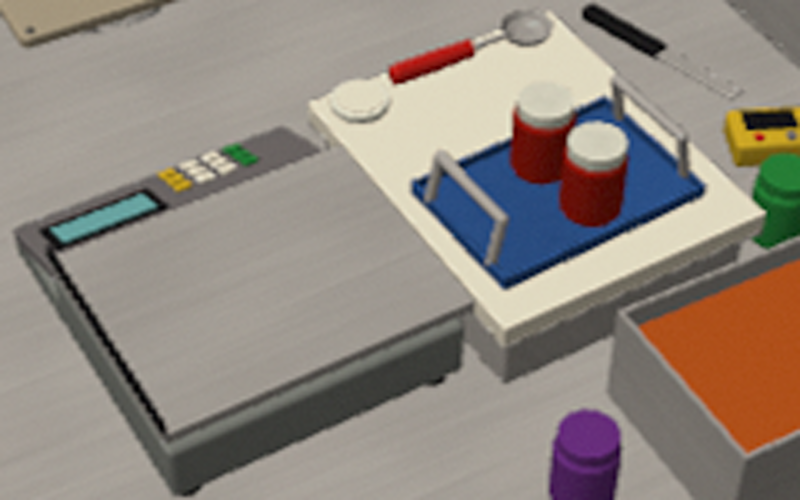

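View pics/si1.png

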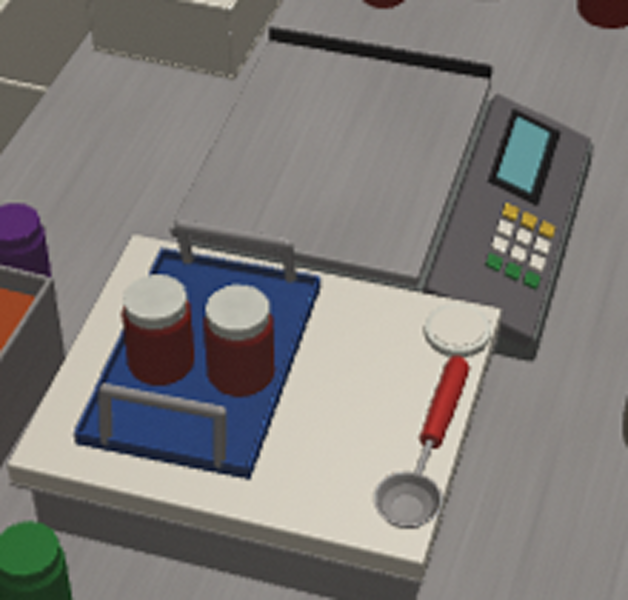

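Scene crop: bar_a runs (438,156)–(503,220) and bar_b (614,83)–(686,140), with the rim along (55,255)–(168,432). Side crop: bar_a (181,232)–(294,246), bar_b (103,391)–(222,411), rim top (270,30)–(490,70). Both jars are red with white lids, so this is the right tray.

```bash
python3 - <<'E'
from h import *
C,S=cam("scene"),cam("side")
f=lambda p:(p[0]*.3-.35+220+0,p[1]*.3-.35+160)
g=lambda p:(p[0]*220/628-.33+210,p[1]*.35-.33+180)
pts={'a_rob':((438,156),(294,246)),'a_far':((503,220),(181,232)),'b_rob':((614,83),(222,411)),'b_far':((686,140),(103,391)),
'T-rob':((414,185),(319,280)),'T-far':((505,283),(160,252)),'T+far':((704,190),(77,440)),'T+rob':((605,100),(248,473)),
'rim_rob':((55,253),(490,70)),'rim_far':((166,432),(270,30)),'P+far':((470,303),(175,228)),'P+rob':((335,150),(420,280)),
'B-rob':((312,105),(500,308)),'B-far':((505,335),(135,238)),'B+far':((763,220),(12,480)),'B+rob':((555,12),(420,568)),
'j1lid':((546,104),(239,307)),'j2lid':((597,144),(156,296))}
X={}
for k,(p,q) in pts.items():
    X[k],e=tri([(C,f(p)),(S,g(q))]); print(k,X[k].round(4),np.round(e,4))
a=(X['a_rob']+X['a_far'])/2;b=(X['b_rob']+X['b_far'])/2
an=lambda v:np.degrees(np.arctan2(v[1],v[0]))
print(a,b,an(b-a),an(X['a_far']-X['a_rob']),an(X['b_far']-X['b_rob']))
print('rim',an(X['rim_far']-X['rim_rob']),(X['rim_far']+X['rim_rob'])/2,'plat+',an(X['P+far']-X['P+rob']),(X['P+far']+X['P+rob'])/2)
print('board',an(X['B-far']-X['B-rob']),an(X['B+far']-X['B+rob']),an(X['B+far']-X['B-far']),an(X['B+rob']-X['B-rob']),sum(X[k] for k in X if k[0]=='B')/4)
E
```

```text
a_rob [0.5805 0.102  0.1371] [0.0018 0.0018]
a_far [0.6735 0.112  0.1358] [0.0006 0.0006]
b_rob [0.5718 0.2836 0.1369] [0.0011 0.0011]
b_far [0.6635 0.2946 0.1379] [0.0014 0.0014]
T-rob [0.5627 0.0907 0.0937] [0.0009 0.0009]
T-far [0.7007 0.0998 0.0934] [0.0005 0.0005]
T+far [0.6829 0.3078 0.0899] [0.0003 0.0003]
T+rob [0.5465 0.2973 0.0922] [0.0005 0.0005]
rim_rob [ 0.4989 -0.2143  0.1014] [0.0026 0.0026]
rim_far [ 0.7172 -0.2098  0.1014] [0.0022 0.0022]
P+far [0.7024 0.0651 0.0893] [0.0004 0.0004]
P+rob [0.4844 0.0559 0.0861] [0.0003 0.0003]
B-rob [0.4148 0.0661 0.0832] [0.0021 0.0021]
B-far [0.7364 0.0774 0.078 ] [0.0011 0.0011]
B+far [0.722  0.3447 0.0703] [0.0001 0.0001]
B+rob [0.4037 0.333  0.0821] [0.0015 0.0015]
j1lid [0.5894 0.201  0.1602] [0.0015 0.0015]
j2lid [0.6536 0.2105 0.1612] [0.0009 0.0009]
[0.6269964  0.10701226 0.13642647] [0.61766636 0.28909525 0.13742028] 92.93330268155125 6.111663351329363 6.789610710084926
rim 1.1801741082211132 [ 0.60802402 -0.21202223  0.10138929] plat+ 2.4284337574467787 [0.59339132 0.06051885 0.08771474]
board 2.0173783345490497 2.093879616617804 93.08899079410142 92.38316149988793 [0.56921161 0.20530045 0.07840606]
```

Emit:
arm_command(
  deltas=[
    [[1.5,-1.5,2,0,0,1.8],[2.5,-2.6,2,0,0,1.8],[2.5,-2.6,1,0,0,1.8],[2.5,-2.6,1,0,0,1.8],[2.5,-2.6,0.5,0,0,1.8],[2.5,-2.6,0.5,0,0,1.8],[2.5,-2.6,0,0,0,1.8],[2.5,-2.6,0,0,0,1.8],[2.5,-2.6,0,0,0,1.8],[2.5,-2.6,0,0,0,1.8],[2.5,-2.6,0,0,0,1.8],[2.5,-2.6,0,0,0,1.7]],
  ],
  gripper=0,
)

```text
t: 1.15
tool_pos: [0.4663, 0.2712, 0.2517]
orientation: [0.126, -3.139, 0.0]
force: [0.2, -0.3, 0.6]
opening: 0.0465
gripper_force: 0.0
```

Emit:
arm_command(
  deltas=[
    [[2.5,-2.6,0,0,0,0],[2.5,-2.6,0,0,0,0],[2.5,-2.6,0,0,0,0],[2.5,-2.6,0,0,0,0],[2.5,-2.6,0,0,0,0],[2.0,-2.0,0,0,0,0],[1.0,-1.0,0,0,0,0],[0,0,0,0,0,0],[0,0,0,0,0,0],[0,0,0,0,0,0]],
  ],
)

```text
t: 1.98
tool_pos: [0.6197, 0.1139, 0.2517]
orientation: [0.124, -3.138, -0.001]
force: [0.3, -0.8, -0.4]
opening: 0.0465
gripper_force: 0.0
```

```bash
python3 - <<'E'
from h import *
s=monitor.read_state(); c=cam("wrist"); print(s['t'],s['tool_pos'],s['orientation'],s['force'],s['opening'])
cv2.imwrite("pics/w1.png",eyes.read_camera("wrist")); print(c)
np.savez("w1.npz",K=c[0],R=c[1],t=c[2])
E
```

```text
1.9833 [0.61971886 0.1138738  0.25172438] [ 1.24393417e-01 -3.13847849e+00 -7.55586627e-04] [ 0.27575312 -0.75440323 -0.39416786] 0.046525477059935975
(array([[366.11834259,   0.        , 320.27722798],
       [  0.        , 366.11834259, 241.48598609],
       [  0.        ,   0.        ,   1.        ]]), array([[-0.07854939,  0.996907  ,  0.00253563],
       [ 0.95325822,  0.07436527,  0.29286271],
       [ 0.29176832,  0.0254213 , -0.95615114]]), array([-0.06594936, -0.65362959,  0.27549532]))
```

View pics/w1.png

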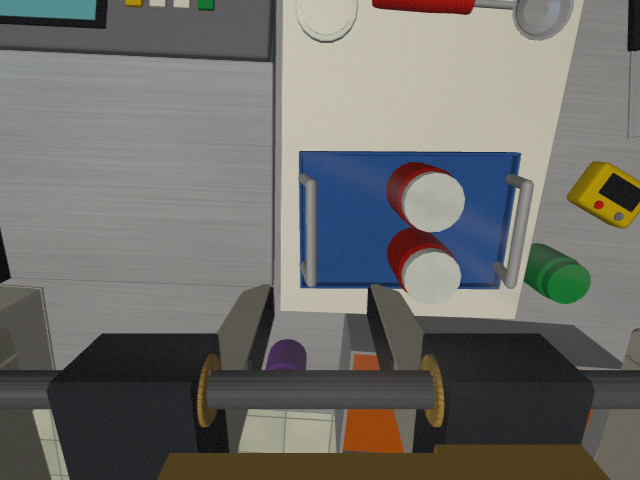

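The wrist view shows the tray square to the tool. bar_a is a vertical bar at column ~311 (rows 180–284), bar_b is at ~520, both jars stand well clear, and the platter–board gap is at columns ~274–280.

```bash
python3 - <<'E'
from h import *
C,S=cam("scene"),cam("side"); d=np.load("w1.npz"); W=(d['K'],d['R'],d['t'])
f=lambda p:(p[0]*.3-.35+220,p[1]*.3-.35+160)
g=lambda p:(p[0]*220/628-.33+210,p[1]*.35-.33+180)
pts={'a_rob':((438,156),(294,246),(310,180)),'a_far':((503,220),(181,232),(311,284)),'b_rob':((614,83),(222,411),(525,185)),'b_far':((686,140),(103,391),(515,284)),
'T-rob':((414,185),(319,280),(300,152)),'T-far':((505,283),(160,252),(301,289)),'T+far':((704,190),(77,440),(499,289)),'T+rob':((605,100),(248,473),(519,152)),
'P+rob':((335,150),(420,280),(272,60))}
for k,(p,q,r) in pts.items():
    x,e=tri([(C,f(p)),(S,g(q)),(W,r)]); y,_=tri([(C,f(p)),(W,r)]); z,_=tri([(S,g(q)),(W,r)]);print(k,x.round(4),np.round(e,4),y.round(4),z.round(4))
for z in(.137,.142): print(z,atz(W,(311,232),z),atz(W,(520,235),z))
for r in(60,152,230,285): print(r,'platter edge',atz(W,(274,r),.092),'board edge',atz(W,(281,r),.087),'tray -y end',atz(W,(300,r),.101))
print('platter xrob edge', atz(W,(272,61),.092),atz(W,(0,51),.092),'far',atz(W,(272,286),.092),atz(W,(10,279),.092))
E
```

```text
a_rob [0.5802 0.1023 0.137 ] [0.0018 0.0018 0.0004] [0.5804 0.1032 0.1353] [0.5791 0.1025 0.1393]
a_far [0.675  0.1111 0.1366] [0.0011 0.0019 0.0021] [0.6759 0.1101 0.1392] [0.6764 0.1104 0.1341]
b_rob [0.5706 0.2857 0.1381] [0.0026 0.0016 0.0027] [0.5695 0.2886 0.1341] [0.5693 0.2865 0.1416]
b_far [0.662  0.2972 0.1392] [0.0032 0.0022 0.0034] [0.6618 0.3001 0.1356] [0.6596 0.2981 0.1438]
T-rob [0.5615 0.0907 0.0933] [0.0016 0.0011 0.0018] [0.5605 0.0914 0.091 ] [0.5606 0.0909 0.095 ]
T-far [0.7013 0.1    0.094 ] [0.001  0.0007 0.0012] [0.7016 0.0997 0.0949] [0.7016 0.1005 0.094 ]
T+far [0.6838 0.3095 0.0925] [0.0029 0.0021 0.004 ] [0.6851 0.3093 0.0935] [0.6827 0.3112 0.0957]
T+rob [0.545  0.2989 0.0929] [0.0019 0.0015 0.0025] [0.543  0.301  0.0894] [0.5444 0.2999 0.0954]
P+rob [0.4826 0.0576 0.0861] [0.0017 0.002  0.0028] [0.4794 0.0585 0.0811] [0.4822 0.0607 0.0914]
0.137 [0.62629288 0.1067664  0.137     ] [0.61438196 0.29548858 0.137     ]
0.142 [0.62489705 0.10677557 0.142     ] [0.61317341 0.29253047 0.142     ]
60 platter edge [0.481224   0.06205756 0.092     ] board edge [0.47994441 0.06779912 0.087     ] tray -y end [0.48081787 0.08592668 0.101     ]
152 platter edge [0.56177587 0.06541375 0.092     ] board edge [0.56157355 0.07165738 0.087     ] tray -y end [0.55925739 0.09082878 0.101     ]
230 platter edge [0.63968708 0.06865992 0.092     ] board edge [0.6405272  0.07538918 0.087     ] tray -y end [0.63512723 0.09557029 0.101     ]
285 platter edge [0.70096594 0.0712131  0.092     ] board edge [0.7026263  0.07832434 0.087     ] tray -y end [0.69480172 0.09929966 0.101     ]
platter xrob edge [0.48218386 0.06029645 0.092     ] [ 0.49323874 -0.18199757  0.092     ] far [0.70230097 0.0691156  0.092     ] [ 0.71583897 -0.21010905  0.092     ]
```

Emit:
arm_command(
  deltas=[
    [[0.6,-0.7,-1.5,0,0,0],[0,0,-2,0,0,0],[0,0,-2,0,0,0],[0,0,-2,0,0,0],[0,0,-1.5,0,0,0],[0,0,-1.5,0,0,0],[0,0,-1,0,0,0],[0,0,-0.6,0,0,0],[0,0,-0.5,0,0,0],[0,0,-0.4,0,0,0],[0,0,0,0,0,0],[0,0,0,0,0,0]],
  ],
)

```text
t: 3.03
tool_pos: [0.6268, 0.1059, 0.1225]
orientation: [-0.123, 3.138, 0.0]
force: [-1.3, -0.2, 0.0]
opening: 0.0464
gripper_force: 0.0
```

```bash
python3 - <<'E'
from h import *
s=monitor.read_state(); c=cam("wrist"); print(s['t'],s['tool_pos'],s['orientation'],s['force'],s['opening'])
cv2.imwrite("pics/w2.png",eyes.read_camera("wrist"))
E
```

```text
3.0333 [0.62676509 0.10590175 0.12245554] [-1.23278763e-01  3.13839508e+00  1.09358363e-04] [-1.32135147 -0.20835997  0.03097761] 0.04636029500091129
```

View pics/w2.png

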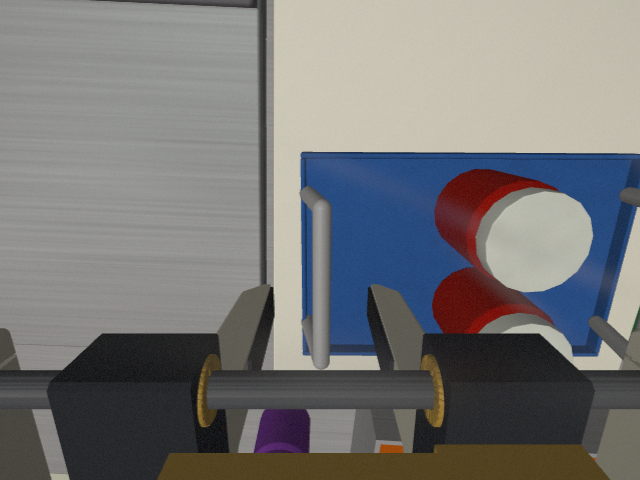

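The wrist view shows bar_a (column 321, rows 202–366) centred between the fingertips at columns ~262 and ~380. I'll check its height from the two wrist views before closing.

```bash
python3 - <<'E'
from h import *
d=np.load("w1.npz"); W=(d['K'],d['R'],d['t']); V=cam("wrist")
for p,q in (((310,177),(322,200)),((311,286),(321,367)),((300,152),(302,154)),((301,289),(302,355))): print(tri([(W,p),(V,q)]))
E
```

```text
(array([0.57283937, 0.10283675, 0.17329141]), [np.float64(0.0001570054225554038), np.float64(0.00015700542255549213)])
(array([0.67534855, 0.11044189, 0.14526475]), [np.float64(3.435635842176131e-06), np.float64(3.4356358421838692e-06)])
(array([0.56057018, 0.08970683, 0.0836597 ]), [np.float64(0.0003979295600672173), np.float64(0.00039792956006729743)])
(array([0.70117083, 0.09972223, 0.09704513]), [np.float64(0.0008397189502176914), np.float64(0.0008397189502176832)])
```

Emit:
arm_command(
  deltas=[
    [[0,0,0,0,0,0],[0,0,0,0,0,0],[0,0,0,0,0,0],[0,0,0,0,0,0],[0,0,0,0,0,0],[0,0,0,0,0,0],[0,0,0,0,0,0],[0,0,0,0,0,0]],
  ],
  gripper=-1,
  squeeze=20,
)

```text
t: 3.75
tool_pos: [0.6264, 0.1058, 0.1218]
orientation: [0.123, -3.139, 0.0]
force: [0.6, 0.2, -0.4]
opening: 0.0013
gripper_force: 0.0
```

Emit:
arm_command(
  deltas=[
    [[0,0,0.1,0,0,0],[0,0,0.2,0,0,0],[0,0,0.2,0,0,0],[0,0,0.2,0,0,0],[0,0,0.2,0,0,0],[0,0,0.2,0,0,0],[0,0,0.2,0,0,0],[0,0,0.1,0,0,0],[0,0,0,0,0,0],[0,0,0,0,0,0],[0,0,0,0,0,0]],
  ],
)

```text
t: 4.67
tool_pos: [0.6264, 0.1058, 0.1357]
orientation: [0.123, -3.139, 0.0]
force: [-0.3, 0.1, 0.2]
opening: 0.0004
gripper_force: 0.0
```

```bash
python3 - <<'E'
from h import *
s=monitor.read_state(); c=cam("wrist"); print(s['tool_pos'],s['orientation'])
print("tcp px",proj(c,s['tool_pos']),"grasp",proj(c,s['tool_pos']+[0,0,.019]))
w=eyes.read_camera("wrist"); a=eyes.read_camera("scene")[140:260,320:480]; b=eyes.read_camera("side")[230:350,230:390]
for n,cc in(("scene",cam("scene")),("side",cam("side"))): print(n,proj(cc,s['tool_pos']))
r=lambda i:cv2.resize(i,(400,300),interpolation=cv2.INTER_CUBIC)
cv2.imwrite("pics/m1.png",np.vstack([np.hstack([r(a),r(b)]),np.hstack([r(w),r(w[150:390,160:480])])]))
E
```

```text
[0.62636911 0.10575757 0.13569851] [ 1.23144830e-01 -3.13898323e+00  1.06299278e-05]
tcp px [319.49910465 273.84943187] grasp [319.49776262 286.96562219]
scene [359.91797367 215.97579095]
side [292.98965094 263.365029  ]
```

View pics/m1.png

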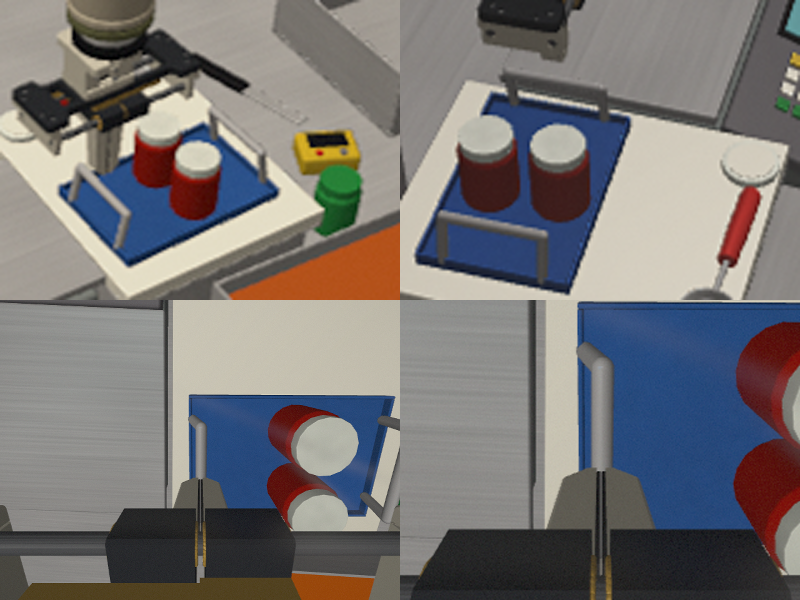

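Grip missed: the fingers closed to 0. In all three views the visible finger ends sit above bar_a, apparently ~19 mm higher than the reported TCP. I'll check in a zoom.

```bash
python3 - <<'E'
from h import *
s=monitor.read_state(); p=s['tool_pos']; out=[]
for n in("scene","side"):
    c=cam(n); im=eyes.read_camera(n); u=proj(c,p); x0,y0=int(u[0])-25,int(u[1])-45
    z=cv2.resize(im[y0:y0+75,x0:x0+50],(400,600),interpolation=cv2.INTER_CUBIC)
    for dz,col in((0,(0,0,255)),(.019,(0,255,0)),(.04,(255,0,255))):
        v=(proj(c,p+[0,0,dz])-[x0,y0]+.5)*8; cv2.circle(z,tuple(int(i) for i in v),4,col,1)
    out.append(z); print(n,x0,y0)
cv2.imwrite("pics/z1.png",np.hstack(out))
E
```

```text
scene 334 170
side 267 218
```

View pics/z1.png

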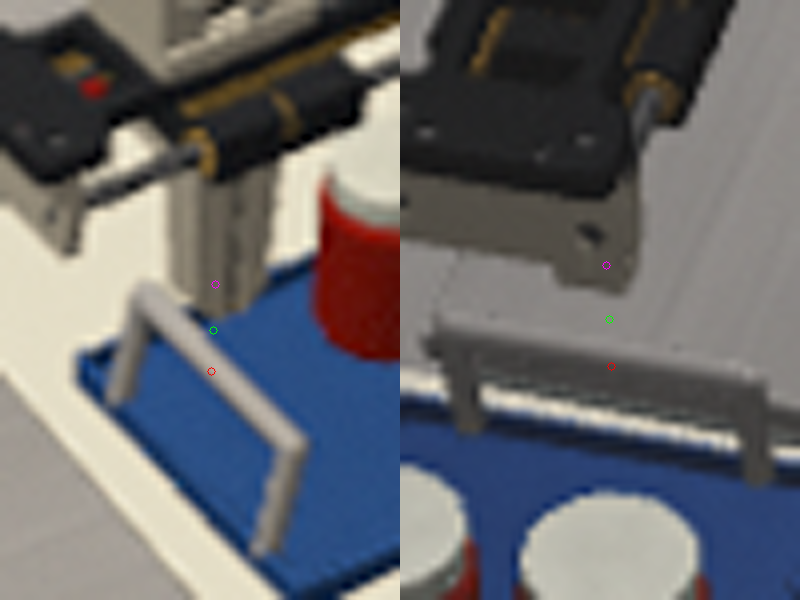

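The visible finger end is at about (227,298) in the scene half and (605,268) in the side half. That is roughly 30 mm above the reported TCP (red mark), so the reported TCP is not the true finger end. I'll measure the offset by touching the bar's top gently with the closed fingers.

Emit:
arm_command(
  deltas=[
    [[0,0,-0.5,0,0,0],[0,0,-0.4,0,0,0],[0,0,-0.3,0,0,0],[0,0,-0.1,0,0,0],[0,0,-0.1,0,0,0],[0,0,0,0,0,0]],
  ],
)

```text
t: 5.42
tool_pos: [0.6263, 0.1057, 0.1214]
orientation: [0.123, -3.139, 0.0]
force: [-0.1, 0.3, 0.4]
opening: 0.0003
gripper_force: 0.0
```

Emit:
arm_command(
  deltas=[
    [[0,0,-0.1,0,0,0],[0,0,-0.1,0,0,0],[0,0,0,0,0,0]],
  ],
)

```text
t: 5.67
tool_pos: [0.6265, 0.1058, 0.1197]
orientation: [-0.123, 3.139, -0.0]
force: [0.0, 0.5, -0.2]
opening: 0.0009
gripper_force: 0.0
```

Emit:
arm_command(
  deltas=[
    [[0,0,-0.1,0,0,0],[0,0,-0.1,0,0,0],[0,0,0,0,0,0]],
  ],
)

```text
t: 5.92
tool_pos: [0.6263, 0.1058, 0.1176]
orientation: [0.123, -3.139, 0.0]
force: [0.1, 0.1, -0.9]
opening: 0.0005
gripper_force: 0.0
```

Emit:
arm_command(
  deltas=[
    [[0,0,-0.1,0,0,0],[0,0,-0.1,0,0,0],[0,0,0,0,0,0]],
  ],
)

```text
t: 6.17
tool_pos: [0.6263, 0.1057, 0.1156]
orientation: [0.123, -3.139, 0.0]
force: [1.2, -0.3, -0.2]
opening: 0.0007
gripper_force: 0.0
```

Emit:
arm_command(
  deltas=[
    [[0,0,-0.1,0,0,0],[0,0,-0.1,0,0,0],[0,0,0,0,0,0]],
  ],
)

```text
t: 6.42
tool_pos: [0.6263, 0.1058, 0.1136]
orientation: [0.123, -3.139, -0.0]
force: [0.2, 1.2, -0.5]
opening: 0.0002
gripper_force: 0.0
```

Emit:
arm_command(
  deltas=[
    [[0,0,-0.1,0,0,0],[0,0,-0.1,0,0,0],[0,0,0,0,0,0]],
  ],
)

```text
t: 6.67
tool_pos: [0.6263, 0.1058, 0.1115]
orientation: [0.123, -3.139, 0.0]
force: [-0.2, -0.1, 0.1]
opening: 0.0006
gripper_force: 0.0
```

Emit:
arm_command(
  deltas=[
    [[0,0,-0.1,0,0,0],[0,0,-0.1,0,0,0],[0,0,0,0,0,0]],
  ],
)

```text
t: 6.92
tool_pos: [0.6266, 0.1058, 0.1104]
orientation: [-0.123, 3.139, -0.0]
force: [-1.5, -0.0, 2.3]
opening: 0.0006
gripper_force: 1.5
```

Emit:
arm_command(
  deltas=[
    [[0,0,-0.1,0,0,0],[0,0,-0.1,0,0,0],[0,0,0,0,0,0]],
  ],
)

```text
t: 7.17
tool_pos: [0.6268, 0.1058, 0.1102]
orientation: [-0.123, 3.138, -0.0]
force: [-8.1, -1.6, 14.4]
opening: 0.0003
gripper_force: 7.1
```

```bash
python3 - <<'E'
from h import *
s=monitor.read_state(); p=s['tool_pos']; print(p,s['force']); out=[]
for n,z0 in(("scene",8),("side",8)):
    c=cam(n); im=eyes.read_camera(n); u=proj(c,p); x0,y0=int(u[0])-25,int(u[1])-55
    z=cv2.resize(im[y0:y0+75,x0:x0+50],(400,600),interpolation=cv2.INTER_CUBIC)
    for dz,col in((0,(0,0,255)),(.019,(0,255,0)),(.04,(255,0,255))):
        v=(proj(c,p+[0,0,dz])-[x0,y0]+.5)*8; cv2.circle(z,tuple(int(i) for i in v),4,col,1)
    out.append(z); print(n,x0,y0)
cv2.imwrite("pics/z2.png",np.hstack(out))
E
```

```text
[0.62678088 0.10583978 0.11020287] [-8.0769183  -1.61764603 14.40861107]
scene 334 167
side 268 216
```

Contact: the bar's top is met at reported z = 0.110 (14 N upward, on the tray and board only). The true finger end is therefore ~35 mm above the reported TCP, and the bar should be grasped at reported z ≈ 0.086. Back off, open, go down and close.

Emit:
arm_command(
  deltas=[
    [[0,0,0.5,0,0,0],[0,0,0.5,0,0,0],[0,0,0,0,0,0],[0,0,0,0,0,0],[0,0,0,0,0,0],[0,0,0,0,0,0],[0,0,0,0,0,0],[0,0,0,0,0,0]],
  ],
  gripper=0,
)

```text
t: 7.93
tool_pos: [0.6263, 0.1058, 0.1175]
orientation: [0.123, -3.139, 0.0]
force: [0.4, -0.2, 0.9]
opening: 0.0454
gripper_force: 0.0
```

Emit:
arm_command(
  deltas=[
    [[0,0,-0.5,0,0,0],[0,0,-0.5,0,0,0],[0,0,-0.5,0,0,0],[0,0,-0.5,0,0,0],[0,0,-0.5,0,0,0],[0,0,-0.4,0,0,0],[0,0,-0.2,0,0,0],[0,0,0,0,0,0],[0,0,0,0,0,0]],
  ],
)

```text
t: 8.68
tool_pos: [0.6264, 0.1058, 0.0867]
orientation: [0.123, -3.139, -0.0]
force: [-0.4, -0.4, 1.2]
opening: 0.0465
gripper_force: 0.0
```

Emit:
arm_command(
  deltas=[
    [[0,0,0,0,0,0],[0,0,0,0,0,0],[0,0,0,0,0,0],[0,0,0,0,0,0],[0,0,0,0,0,0],[0,0,0,0,0,0],[0,0,0,0,0,0],[0,0,0,0,0,0]],
  ],
  gripper=-1,
  squeeze=20,
)

```text
t: 9.35
tool_pos: [0.6265, 0.106, 0.087]
orientation: [-0.123, 3.139, 0.0]
force: [0.4, 0.7, -1.2]
opening: 0.0091
gripper_force: 20.0
```

Bar gripped (opening 9 mm, 20 N). Next, raise the leading end by 14 mm.

Emit:
arm_command(
  deltas=[
    [[0,0,0.1,0,0,0],[0,0,0.2,0,0,0],[0,0,0.2,0,0,0],[0,0,0.2,0,0,0],[0,0,0.2,0,0,0],[0,0,0.2,0,0,0],[0,0,0.2,0,0,0],[0,0,0.1,0,0,0],[0,0,0,0,0,0],[0,0,0,0,0,0]],
  ],
)

```text
t: 10.18
tool_pos: [0.6266, 0.1056, 0.101]
orientation: [-0.123, 3.139, -0.0]
force: [-0.3, 1.4, -3.9]
opening: 0.0092
gripper_force: 20.0
```

```bash
python3 - <<'E'
from h import *
s=monitor.read_state(); print(s['tool_pos'],s['force'],s['opening'],s['gripper_force'])
w=eyes.read_camera("wrist"); a=eyes.read_camera("scene")[140:260,320:480]; b=eyes.read_camera("side")[230:350,230:390]
r=lambda i:cv2.resize(i,(400,300),interpolation=cv2.INTER_CUBIC)
cv2.imwrite("pics/m2.png",np.vstack([np.hstack([r(a),r(b)]),np.hstack([r(w),r(w[150:390,160:480])])]))
E
```

```text
[0.62655951 0.10562713 0.10096447] [-0.32247443  1.40908831 -3.92642113] 0.009165340541730382 20.000784695148468
```

View pics/m2.png

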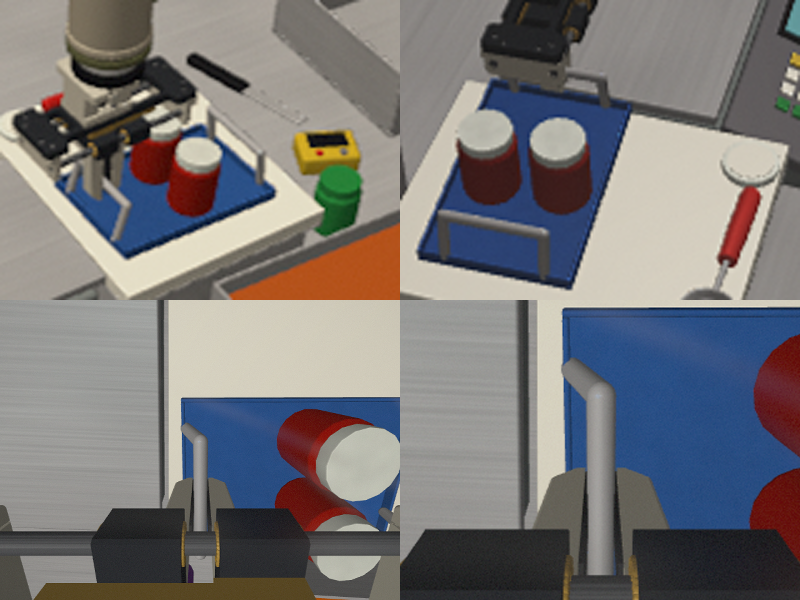

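The tray's front end is raised, both jars stand upright, and the bar is held between the pads (wrist view column ~200/400). Now draw it over the step.

Emit:
arm_command(
  deltas=[
    [[0,-0.3,0,0,0,0],[-0.1,-0.6,0,0,0,0],[-0.1,-0.7,0,0,0,-0.2],[-0.1,-0.7,0,0,0,-0.2],[-0.1,-0.7,0,0,0,-0.2],[-0.1,-0.7,0,0,0,-0.2],[-0.1,-0.7,0,0,0,-0.2],[-0.1,-0.7,0,0,0,0],[-0.1,-0.7,0,0,0,0],[-0.1,-0.6,0,0,0,0],[0,-0.3,0,0,0,0],[0,0,0,0,0,0]],
  ],
)

```text
t: 11.33
tool_pos: [0.6175, 0.0375, 0.1009]
orientation: [-0.094, 3.14, -0.001]
force: [-0.3, -2.4, -3.8]
opening: 0.0091
gripper_force: 20.0
```

Emit:
arm_command(
  deltas=[
    [[0,-0.3,0,0,0,0],[-0.1,-0.6,0,0,0,0],[-0.1,-0.7,0,0,0,-0.2],[-0.1,-0.7,0,0,0,-0.2],[-0.1,-0.6,0,0,0,-0.2],[0,-0.3,0,0,0,0],[0,0,0,0,0,0],[0,0,0,0,0,0]],
  ],
)

```text
t: 12.0
tool_pos: [0.6136, 0.0059, 0.1011]
orientation: [-0.078, 3.14, -0.001]
force: [0.4, -1.8, -3.5]
opening: 0.0095
gripper_force: 20.0
```

Emit:
arm_command(
  deltas=[
    [[0,0,-0.1,0,0,0],[0,0,-0.1,0,0,0],[0,0,0,0,0,0],[0,0,0,0,0,0]],
  ],
)

```text
t: 12.33
tool_pos: [0.6138, 0.0068, 0.0992]
orientation: [-0.08, 3.14, -0.0]
force: [1.1, -2.5, -2.0]
opening: 0.009
gripper_force: 20.0
```

Emit:
arm_command(
  deltas=[
    [[0,0,-0.1,0,0,0],[0,0,-0.1,0,0,0],[0,0,0,0,0,0],[0,0,0,0,0,0]],
  ],
)

```text
t: 12.67
tool_pos: [0.6139, 0.0065, 0.0975]
orientation: [-0.079, 3.14, -0.001]
force: [-1.1, -4.4, 2.8]
opening: 0.0094
gripper_force: 20.0
```

Emit:
arm_command(
  deltas=[
    [[0,0,-0.1,0,0,0],[0,0,-0.1,0,0,0],[0,0,0,0,0,0],[0,0,0,0,0,0]],
  ],
)

```text
t: 13.0
tool_pos: [0.6141, 0.0062, 0.0959]
orientation: [-0.079, 3.139, -0.001]
force: [-1.7, -5.3, 5.7]
opening: 0.009
gripper_force: 20.0
```

Emit:
arm_command(
  deltas=[
    [[0,0,0.1,0,0,0],[0,0,0.1,0,0,0],[0,0,0,0,0,0],[0,0,0,0,0,0],[0,0,0,0,0,0]],
  ],
)

```text
t: 13.42
tool_pos: [0.6139, 0.0066, 0.0971]
orientation: [-0.079, 3.14, -0.0]
force: [1.6, -4.8, 2.8]
opening: 0.0094
gripper_force: 20.0
```

Emit:
arm_command(
  deltas=[
    [[0,0,0.05,0,0,0],[0,0,0,0,0,0],[0,0,0,0,0,0]],
  ],
)

```text
t: 13.67
tool_pos: [0.6136, 0.0068, 0.0973]
orientation: [-0.079, 3.14, 0.0]
force: [2.3, -3.7, 2.2]
opening: 0.0094
gripper_force: 20.0
```

Emit:
arm_command(
  deltas=[
    [[0,0,0.05,0,0,0],[0,0,0,0,0,0],[0,0,0,0,0,0]],
  ],
)

```text
t: 13.92
tool_pos: [0.6134, 0.007, 0.0977]
orientation: [0.08, -3.14, -0.0]
force: [2.9, -2.6, 1.3]
opening: 0.0096
gripper_force: 20.0
```

Bridged: light load on both surfaces (Fz ≈ 1 N). Continue sliding, with the bar rising to follow the natural tilt until the centre of mass is past the platter's edge.

Emit:
arm_command(
  deltas=[
    [[0,-0.2,0.1,0,0,0],[0,-0.4,0.1,0,0,0],[0,-0.5,0.1,0,0,0],[-0.1,-0.5,0.1,0,0,0],[0,-0.5,0.1,0,0,0],[-0.1,-0.5,0.1,0,0,0],[0,-0.3,0.1,0,0,0],[0,-0.1,0,0,0,0],[0,0,0,0,0,0]],
  ],
)

```text
t: 14.67
tool_pos: [0.6114, -0.0241, 0.1048]
orientation: [0.078, -3.141, 0.001]
force: [0.4, -1.2, -4.0]
opening: 0.0092
gripper_force: 20.0
```

Emit:
arm_command(
  deltas=[
    [[0,-0.2,0,0,0,0],[0,-0.4,0.1,0,0,0],[0,-0.5,0.1,0,0,0],[-0.1,-0.5,0,0,0,0],[0,-0.3,0,0,0,0],[0,-0.1,0,0,0,0],[0,0,0,0,0,0]],
  ],
)

```text
t: 15.25
tool_pos: [0.6105, -0.0439, 0.107]
orientation: [-0.078, 3.14, -0.001]
force: [0.3, 0.3, -2.1]
opening: 0.0092
gripper_force: 20.0
```

Emit:
arm_command(
  deltas=[
    [[0,0,-0.1,0,0,0],[0,0,-0.1,0,0,0],[0,0,-0.1,0,0,0],[0,0,0,0,0,0],[0,0,0,0,0,0]],
  ],
)

```text
t: 15.67
tool_pos: [0.6108, -0.0435, 0.1043]
orientation: [-0.079, 3.14, -0.001]
force: [0.2, -3.1, -0.2]
opening: 0.0091
gripper_force: 20.0
```

Emit:
arm_command(
  deltas=[
    [[0,0,-0.1,0,0,0],[0,0,-0.1,0,0,0],[0,0,-0.1,0,0,0],[0,0,0,0,0,0],[0,0,0,0,0,0]],
  ],
)

```text
t: 16.08
tool_pos: [0.6106, -0.0433, 0.1009]
orientation: [-0.079, 3.14, -0.0]
force: [1.1, -3.4, 1.8]
opening: 0.0094
gripper_force: 20.0
```

Emit:
arm_command(
  deltas=[
    [[0,0,-0.1,0,0,0],[0,0,-0.1,0,0,0],[0,0,-0.1,0,0,0],[0,0,0,0,0,0],[0,0,0,0,0,0]],
  ],
)

```text
t: 16.5
tool_pos: [0.6105, -0.0433, 0.0978]
orientation: [-0.079, 3.14, -0.0]
force: [0.3, -4.7, 1.6]
opening: 0.0092
gripper_force: 20.0
```

Emit:
arm_command(
  deltas=[
    [[0,0,-0.1,0,0,0],[0,0,-0.1,0,0,0],[0,0,0,0,0,0],[0,0,0,0,0,0]],
  ],
)

```text
t: 16.83
tool_pos: [0.6105, -0.0433, 0.0958]
orientation: [-0.079, 3.141, -0.0]
force: [0.4, -5.2, 2.8]
opening: 0.0091
gripper_force: 20.0
```

Emit:
arm_command(
  deltas=[
    [[0,0,-0.1,0,0,0],[0,0,0,0,0,0],[0,0,0,0,0,0]],
  ],
)

```text
t: 17.08
tool_pos: [0.6105, -0.0433, 0.0948]
orientation: [-0.079, 3.141, -0.0]
force: [2.0, -3.8, 3.9]
opening: 0.0095
gripper_force: 20.0
```

Emit:
arm_command(
  deltas=[
    [[0,-0.2,0.05,0,0,0],[0,-0.4,0,0,0,0],[0,-0.5,0,0,0,0],[0,-0.5,0,0,0,0],[0,-0.5,0,0,0,0],[0,-0.5,0,0,0,0],[-0.1,-0.5,0,0,0,0],[0,-0.5,0,0,0,0],[0,-0.5,0,0,0,0],[0,-0.4,0,0,0,0],[0,-0.2,0,0,0,0],[0,0,0,0,0,0]],
  ],
)

```text
t: 18.08
tool_pos: [0.6093, -0.0912, 0.0952]
orientation: [0.078, -3.14, 0.001]
force: [-0.5, -0.8, -1.8]
opening: 0.0095
gripper_force: 20.0
```

Emit:
arm_command(
  deltas=[
    [[0,-0.2,0,0,0,0],[0,-0.4,0,0,0,0],[0,-0.5,0,0,0,0],[-0.1,-0.5,0,0,0,0],[0,-0.5,0,0,0,0],[0,-0.5,0,0,0,0],[0,-0.5,0,0,0,0],[0,-0.5,0,0,0,0],[0,-0.5,0,0,0,0],[0,-0.4,0,0,0,0],[0,-0.2,0,0,0,0],[0,0,0,0,0,0]],
  ],
)

```text
t: 19.08
tool_pos: [0.6084, -0.1382, 0.0954]
orientation: [-0.078, 3.141, -0.001]
force: [0.1, -0.6, -2.1]
opening: 0.0089
gripper_force: 20.0
```

```bash
python3 - <<'E'
from h import *
s=monitor.read_state(); print(s['t'],s['tool_pos'],s['orientation'],s['force'])
C=cam("scene");S=cam("side"); out=[]
for n in("scene","side"):
    c=cam(n); im=eyes.read_camera(n); u=proj(c,[.605,-.12,.1]); print(n,u)
    if n=="scene": x0,y0,w,h=int(u[0])-80,int(u[1])-60,160,120
    else: x0,y0,w,h=int(u[0])-75,int(u[1])-70,160,120
    print(x0,y0); out.append(cv2.resize(im[y0:y0+h,x0:x0+w],(800,600) if 0 else (640,480),interpolation=cv2.INTER_CUBIC)); cv2.imwrite(f"pics/f_{n}.png",im)
cv2.imwrite("pics/f1.png",cv2.resize(np.vstack(out),(400*1,600)) if 0 else np.hstack([cv2.resize(o,(400,600)) if 0 else o[:, 120:520] for o in out]))
E
```

```text
19.0833 [ 0.60842603 -0.13817414  0.09535375] [-7.83952690e-02  3.14060919e+00 -1.13088390e-03] [ 0.10725842 -0.60953504 -2.11821337]
scene [282.63813829 248.23887065]
202 188
side [331.9431886  218.58249151]
256 148
```

Emit:
arm_command(
  deltas=[
    [[0,-0.2,-0.03,0,0,0],[0,-0.4,0,0,0,0],[0,-0.5,0,0,0,0],[0,-0.5,0,0,0,0],[0,-0.5,0,0,0,0],[0,-0.5,0,0,0,0],[0,-0.4,0,0,0,0],[0,-0.3,0,0,0,0],[0,-0.2,0,0,0,0],[0,-0.2,0,0,0,0]],
  ],
)

```text
t: 20.02
tool_pos: [0.6084, -0.1745, 0.095]
orientation: [-0.079, 3.141, 0.0]
force: [1.1, 3.4, -1.9]
opening: 0.009
gripper_force: 20.0
```

Emit:
arm_command(
  deltas=[
    [[0,-0.1,0,0,0,0],[0,-0.1,0,0,0,0],[0,-0.1,0,0,0,0],[0,-0.1,0,0,0,0]],
  ],
)

```text
t: 20.35
tool_pos: [0.6085, -0.1782, 0.095]
orientation: [-0.08, 3.141, 0.0]
force: [-0.8, 3.4, -1.7]
opening: 0.0093
gripper_force: 20.0
```

Emit:
arm_command(
  deltas=[
    [[0,-0.1,0,0,0,0],[0,-0.1,0,0,0,0],[0,-0.1,0,0,0,0],[0,-0.1,0,0,0,0]],
  ],
)

```text
t: 20.68
tool_pos: [0.6084, -0.1823, 0.095]
orientation: [0.079, -3.141, 0.0]
force: [-0.2, 2.4, -1.2]
opening: 0.0091
gripper_force: 20.0
```

Sliding drag is about 2.5–3.4 N in y. I'll creep on and watch for a jump.

Emit:
arm_command(
  deltas=[
    [[0,-0.1,0,0,0,0],[0,-0.1,0,0,0,0],[0,-0.1,0,0,0,0]],
  ],
)

```text
t: 20.93
tool_pos: [0.6084, -0.1853, 0.095]
orientation: [0.079, -3.141, 0.0]
force: [0.2, 3.2, -1.6]
opening: 0.0093
gripper_force: 20.0
```

Emit:
arm_command(
  deltas=[
    [[0,-0.1,0,0,0,0],[0,-0.1,0,0,0,0],[0,-0.1,0,0,0,0]],
  ],
)

```text
t: 21.18
tool_pos: [0.6085, -0.1883, 0.095]
orientation: [-0.079, 3.141, -0.0]
force: [-0.3, 3.5, -2.3]
opening: 0.0091
gripper_force: 20.0
```

Emit:
arm_command(
  deltas=[
    [[0,-0.1,0,0,0,0],[0,-0.1,0,0,0,0]],
  ],
)

```text
t: 21.35
tool_pos: [0.6085, -0.1903, 0.0951]
orientation: [-0.079, 3.141, -0.0]
force: [0.1, 2.1, -1.8]
opening: 0.0093
gripper_force: 20.0
```

Emit:
arm_command(
  deltas=[
    [[0,-0.1,0,0,0,0],[0,-0.1,0,0,0,0]],
  ],
)

```text
t: 21.52
tool_pos: [0.6084, -0.1923, 0.095]
orientation: [-0.079, 3.141, 0.0]
force: [-0.4, 3.0, -0.9]
opening: 0.0093
gripper_force: 20.0
```

Emit:
arm_command(
  deltas=[
    [[0,-0.1,0,0,0,0],[0,-0.1,0,0,0,0]],
  ],
)

```text
t: 21.68
tool_pos: [0.6085, -0.1943, 0.0951]
orientation: [-0.079, 3.141, -0.0]
force: [-0.7, 3.2, -1.7]
opening: 0.0095
gripper_force: 20.0
```

Emit:
arm_command(
  deltas=[
    [[0,-0.1,0,0,0,0],[0,-0.05,0,0,0,0]],
  ],
)

```text
t: 21.85
tool_pos: [0.6084, -0.1959, 0.095]
orientation: [0.079, -3.141, 0.0]
force: [0.1, 2.7, -2.3]
opening: 0.0092
gripper_force: 20.0
```

Emit:
arm_command(
  deltas=[
    [[0,-0.1,0,0,0,0],[0,-0.05,0,0,0,0]],
  ],
)

```text
t: 22.02
tool_pos: [0.6084, -0.1966, 0.0949]
orientation: [0.08, -3.14, -0.002]
force: [0.5, 7.0, -1.6]
opening: 0.0093
gripper_force: 20.0
```

The force jumps to 7 N and the motion stops short, so the tray is on the rim. I'll hold a light press.

Emit:
arm_command(
  deltas=[
    [[0,-0.05,0,0,0,0],[0,0,0,0,0,0],[0,0,0,0,0,0],[0,0,0,0,0,0],[0,0,0,0,0,0]],
  ],
)

```text
t: 22.43
tool_pos: [0.6084, -0.1967, 0.0949]
orientation: [0.08, -3.14, -0.002]
force: [0.3, 7.6, -0.5]
opening: 0.0092
gripper_force: 20.0
```

Emit:
arm_command(
  deltas=[
    [[0,0.05,0,0,0,0],[0,0.02,-0.03,0,0,0],[0,0,0,0,0,0],[0,0,0,0,0,0]],
  ],
)

```text
t: 22.77
tool_pos: [0.6085, -0.1967, 0.0948]
orientation: [0.08, -3.141, -0.001]
force: [-0.6, 5.1, -0.4]
opening: 0.0095
gripper_force: 20.0
```

Emit:
arm_command(
  deltas=[
    [[0,0,0,0,0,0],[0,0,0,0,0,0],[0,0,0,0,0,0],[0,0,0,0,0,0],[0,0,0,0,0,0],[0,0,0,0,0,0]],
  ],
  gripper=-0.3,
)

```text
t: 23.27
tool_pos: [0.6085, -0.1974, 0.0949]
orientation: [-0.079, 3.14, -0.001]
force: [0.2, -0.3, -0.3]
opening: 0.0323
gripper_force: 0.0
```

Emit:
arm_command(
  deltas=[
    [[0,0,0.3,0,0,0],[0,0,0.6,0,0,0],[0,0,1,0,0,0],[0,0,1,0,0,0],[0,0,1,0,0,0],[0,0,1.5,0,0,0],[0,0,1.5,0,0,0],[0,0,1.5,0,0,0],[0,0,1.5,0,0,0],[0,0,1.5,0,0,0],[0,0,0.5,0,0,0],[0,0,0,0,0,0]],
  ],
)

```text
t: 24.27
tool_pos: [0.6098, -0.1975, 0.2169]
orientation: [-0.079, 3.136, -0.003]
force: [-0.2, 0.1, -0.3]
opening: 0.0327
gripper_force: 0.0
```

```bash
python3 - <<'E'
from h import *
s=monitor.read_state(); print(s['t'],s['tool_pos'],s['orientation'],s['force'],s['opening'])
c=cam("wrist"); w=eyes.read_camera("wrist"); cv2.imwrite("pics/w3.png",w); np.savez("w3.npz",K=c[0],R=c[1],t=c[2])
b=eyes.read_camera("side"); cv2.imwrite("pics/s3.png",b)
r=lambda i:cv2.resize(i,(400,600),interpolation=cv2.INTER_CUBIC)
W=cv2.resize(w[:360],(533,300)); B=cv2.resize(b[165:285,250:430],(450,300),interpolation=cv2.INTER_CUBIC); A=cv2.resize(eyes.read_camera("scene")[175:310,220:360],(311,300),interpolation=cv2.INTER_CUBIC)
o=np.zeros((600,800,3),np.uint8); o[:300,:533]=W; o[300:,:450]=B; o[300:,450:761]=A; cv2.imwrite("pics/f2.png",o)
E
```

```text
24.2667 [ 0.60976309 -0.19754549  0.21689835] [-7.93381014e-02  3.13633445e+00 -3.01669721e-03] [-0.1953873   0.10849339 -0.32290755] 0.03272746669258314
```

View pics/f2.png

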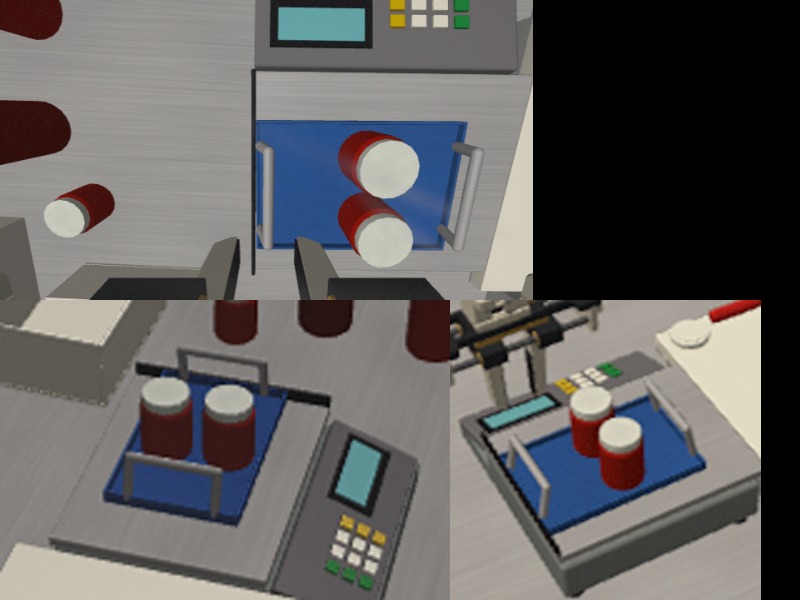

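The tray lies against the rim (rim line at column ~254, tray end at 255–257 over rows 122–248), square, with both jars upright and the fingers clear. A numeric check of the centring, then hand in.

```bash
python3 - <<'E'
from h import *
d=np.load("w3.npz"); W=(d['K'],d['R'],d['t']); k=640/533
q=lambda u,v,z:atz(W,(u*k,v*1.2),z)
r0,r1=q(253,70,.108),q(253.5,273,.108); t0,t1=q(256,122,.108),q(257.5,248,.108)
print(r0,r1,t0,t1,(t0+t1-r0-r1)/2); a=lambda v:np.degrees(np.arctan2(v[1],v[0]))
print(a(r1-r0),a(t1-t0))
E
```

```text
[ 0.49448508 -0.2158633   0.108     ] [ 0.71089358 -0.2073672   0.108     ] [ 0.5418695  -0.21115528  0.108     ] [ 0.67892664 -0.20405065  0.108     ] [0.00770874 0.00401229 0.        ]
2.2482526380494074 2.9673842101092003
```

```bash
python3 -c "
from plant import ticket
print(ticket.close_job())"
```

```text
the job is handed in; nothing more can be done
None
```

The tray was slid across the step onto the platter, pressed lightly against the far rim and released, and the job is handed in at about 24 s; it sits about 8 mm off the rim's middle and under 1° from square, with both jars upright, and no verdict was returned.

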